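# Put the gauging tools away in the drawer

### The arm

A 7-joint arm with a two-finger parallel gripper is mounted at the origin on the work surface. World frame = base frame: x ahead of the robot, y to its left, z up, the work surface at z = 0. Lengths are in m, angles in rad, forces in N, time in s.
With the tool pointing down it reaches from about 0.4 to 0.85 m from the base axis. Payload 4.5 kg.
Tool frame: the origin (TCP) lies at the very end of the fingers, on their centre line; the grasp point (between the pads) lies 19 mm behind it; z points along the fingers, y is the line along which they close (so a half turn about z gives the same grasp; the last joint's range is limited). The gripper opens to 88 mm and grips with 3 to 60 N. Pads are 18 mm wide; open, the fingers measure 123 mm over their backs; the gripper's body (75 mm by 187 mm) begins 45 mm behind the grasp point.
Start: joints at [-1.216, 0.689, -0.195, 1.565, 0.157, 0.902, -0.215], TCP at [0.197, 0.593, 0.239] pointing down, gripper open.
Joint ranges: [-3.01, 3.01], [-0.46, 2.08], [-1.47, 1.51], [0.13, 2.56], [-1, 4.14], [0.04, 2.09], [-2.66, 2.66]. Speed limits (rad/s): [2.57, 2.57, 3.14, 3.14, 3.14, 3.14, 3.14].

### API

Orientations are given as a unit quaternion [x, y, z, w].
In Python, from plant import r, optics gives the robot as it stands.
- The arm moves only by the tool servo_tool, never from a script. Its arguments are lists of equal length, an entry for each row: "translation": the shift along the tool's x, y, z in m, a list of three; "turn": the turn, a rotation vector about the tool's x, y, z in rad, a list of three. In form: {"translation": [[dx, dy, dz], ...], "turn": [[rx, ry, rz], ...]}. A call has 1 to 10 rows; each row shifts and turns the commanded pose from where the row before left it, along the tool's axes as they then stand; what a row does not reach is not made up. A row lasts 1/8 s, in which the tool goes at most 62.5 mm and 10.7 degrees, less where a joint would pass 70% of its speed; a pose out of reach is approached as far as the arm can. A call is refused whole if a number of a shift passes 0.0625 or a number of a turn 0.188, either way. A call with a gripper value outside its range is refused whole. "grip" is the opening, from 0 (shut) to 1 (fully open), set as the call begins (left out, the last holds). The fingers move at their own pace and stop on an object; "grip_force" is the grip in N (left out, the last holds). Time passes only in rows, so rows that do not move let the fingers close. It gives the time, the measured TCP pose, the force, the opening and the grip force at its end, in the units of the state.
- r.get_state(): the state, without advancing time (a new reading comes with each control period).
- optics.snapshot(name): name is "side" or "top"; returns a dict with "img" (420x560x3 uint8, red, green, blue), "z_map" (420x560 float32, m along the optical axis (not along the pixel's ray), 0 where there is no reading), "mtx" (3x3 intrinsics, pixels), "R" (3x3) and "t" (3): a world point X has camera coordinates R X + t. Camera axes: x right, y down, z forward; pixel columns grow to the right and rows downward; lengths in m; the calibration is good to about 2 mm. A picture is of the moment at which its call begins.
- r.finish_job(): hands the job in; it is judged then, once.
The state is a dict: "clock": time; "q": joint angles; "qd": joint speeds; "joint_torque": joint torques, N m; "tool_pos": TCP position; "eef_rot": TCP orientation; "contact_force": force on the tool from outside, world axes, zero at the start; "moment": the same for the moment, N m; "opening": opening from 0.0 (shut) to 1.0 (fully open); "finger_force": force on a finger pad.
Only numpy, scipy, OpenCV 4.12 (cv2) and the standard library are available. Lean on these libraries where they do the work, as an engineer would, in place of code of your own. Each camera call takes 0.05 s, during which the arm holds its last target. There are 200 camera calls.

### The job

Put the checked gauging tools away in their trays in the open drawer, lying flat inside the rim: the large master ring in the large square tray, the small master ring in the small square tray, the ejector pin in the long narrow tray and the pointed angle gauge in the long wide tray. The angle gauge is still held in the clamp fixture: swing the clamp bar right up before you take the gauge out from under it, and leave the bar up. The rings are brittle carbide, so set them down, do not drop them.

Things in the scene. Friction and masses are not known exactly. Their poses are not given: they have to be found in the camera images.
- ring_large: Large plain ground-metal master ring (tungsten carbide, about 0.4 kg), outer diameter 56 mm, bore 38 mm, 20 mm high, lying flat. Origin: centre of its underside, z up along its axis. Loose. Starts lying on the dark granite plate (top 70 mm above the bench).
- ring_small: Small plain ground-metal master ring (tungsten carbide, about 0.2 kg), outer diameter 34 mm, bore 18 mm, 20 mm high, lying flat. Origin: centre of its underside, z up along its axis. Loose. Starts lying on the dark granite plate (top 70 mm above the bench).
- ejector_pin: Bright steel ejector pin on its side, 85 mm long, about 90 g: round shaft 12 mm diameter along x; at its -x end a head 6 mm long, 22 wide (y), 17 high, flatted level with the shaft's underside, so it does not roll. Origin: middle of the 85 mm, at the underside, z up; centre of mass 6 mm towards the head. Starts on the granite plate (70 mm high). The T-shaped brass rod is not part of the job.
- angle_gauge: Matte steel flat plate, 90 mm long (x), 40 wide (y), 12 thick, 0.28 kg; square +x end, 90 degree point at the -x end (full width from x = -25 to +45 mm). Origin: middle of the 90 mm, at the underside, z up. Starts loose on the clamp fixture's base plate (12 mm high, 70 wide) on the granite plate, +x end under the clamp bar, point roughly to the robot. Either way round fits its tray.
- clamp_bar (a joint): Angle of the hinged clamp bar, rad: 0 = down, 0.5 mm above the gauge (start); 1.3 = fully up (stop). Stiff hinge: stays where it is left, about 2 N at the tab moves it. The level hinge axis runs along the gauge's y at the start, 70 mm from the gauge's origin towards its +x and 18 mm above its underside.
- clamp_tab (a point): Grip point on the upright steel tab at the free end of the clamp bar; moves with it. Tab 14 mm wide along the point's y, 10 mm long (x), its top 11 mm above this point; the bar's top is 15 mm below it; the bar is also 14 mm wide. In the point's axes the hinge axis is 55 mm along +x and 20 mm along -z, parallel to y. Bar down: point's z is up.
- tray_large_square: Black plastic tray with a grey rim, fixed in the open steel drawer (drawer floor 6 mm above the bench); outside 86 x 86 mm, 9 mm high, walls 3 mm, inside 80 x 80 mm; its floor is 4 mm thick, so the rim stands 5 mm above the floor. Origin: centre of its underside, z up, x and y along the sides. Does not move when pushed.
- tray_small_square: Black plastic tray with a grey rim, fixed in the open steel drawer (drawer floor 6 mm above the bench); outside 62 x 62 mm, 9 mm high, walls 3 mm, inside 56 x 56 mm; its floor is 4 mm thick, so the rim stands 5 mm above the floor. Origin: centre of its underside, z up, x and y along the sides. Does not move when pushed.
- tray_narrow: Black plastic tray with a grey rim, fixed in the open steel drawer (drawer floor 6 mm above the bench); outside 112 x 46 mm, 9 mm high, walls 3 mm, inside 106 x 40 mm; its floor is 4 mm thick, so the rim stands 5 mm above the floor. Origin: centre of its underside, z up, x along the length. Does not move when pushed.
- tray_wide: Black plastic tray with a grey rim, fixed in the open steel drawer (drawer floor 6 mm above the bench); outside 118 x 70 mm, 9 mm high, walls 3 mm, inside 112 x 64 mm; its floor is 4 mm thick, so the rim stands 5 mm above the floor. Origin: centre of its underside, z up, x along the length. Does not move when pushed.
Not all that is in view belongs to the job. Leave any red or turquoise look-alike of the angle_gauge alone.

How it is judged:
By the outcome, as a careful person would: the job done as asked, in the order asked, and still so for the second after the job is handed in, with the robot touching nothing.
It also fails if it takes over 138 s, if anything falls off the work surface, if the arm or the gripper's body presses on something with over 40 N, if the wrist force passes 120 N, or if a joint passes its speed limit or range.

## Working session

There is one attempt and no reset: what is moved stays moved. The work goes in short steps, Python scripts to look and compute and a tool call to move; the robot and the scene stay as the last step left them, time stands still between calls to the robot, and variables do not carry over. Pictures are saved under pics/ and viewed, at most 14 in all, crops included, and the job is handed in when it is done.

Besides the shell and the picture viewer there is one more tool, called after "Emit:" by a JSON object that holds its "api" and its "payload", one argument or row to a line. servo_tool: Moves the arm, as the interface text tells. Its arguments: {"type":"object","properties":{"translation":{"type":"array"},"turn":{"type":"array"},"grip":{"type":"number"},"grip_force":{"type":"number"}},"required":["translation","turn"]}

```bash
ls; mkdir -p pics; python3 - <<'E'
from plant import r, optics
import cv2, numpy as np
for n in ["top","side"]:
    s=optics.snapshot(n); np.savez(f"pics/{n}0.npz",**s)
    cv2.imwrite(f"pics/{n}0.png",cv2.resize(s["img"][:,:,::-1],(784,588)))
    print(n,s["mtx"].tolist(),s["R"].round(3).tolist(),s["t"])
print(r.get_state())
E
```

```text
pics
top [[383.94838878361463, 0.0, 278.76161103241685], [0.0, 383.94838878361463, 208.85600622246926], [0.0, 0.0, 1.0]] [[-0.008, -1.0, 0.003], [-0.994, 0.008, -0.106], [0.106, -0.003, -0.994]] [0.11478617 0.43001956 1.14673903]
side [[450.74439640265126, 0.0, 284.0326014458414], [0.0, 450.74439640265126, 209.04436912505608], [0.0, 0.0, 1.0]] [[0.999, -0.035, 0.009], [-0.019, -0.719, -0.695], [0.031, 0.695, -0.719]] [-0.41741783  0.16495966  1.08389309]
{'clock': 0.1, 'q': array([-1.21617003,  0.68988118, -0.19451328,  1.56621815,  0.15732386,
        0.90251679, -0.2150816 ]), 'qd': array([ 0.00060167, -0.00142816, -0.00192766, -0.00443303,  0.00122028,
       -0.00138075,  0.00049381]), 'joint_torque': array([-3.57274737e-03, -5.28498816e+01, -1.27172571e+00, -1.53840029e+01,
       -5.26181899e-02,  1.97593872e-03,  5.43561919e-05]), 'tool_pos': array([0.19696909, 0.59256096, 0.23800772]), 'eef_rot': array([ 1.59675876e-01,  9.87169160e-01, -8.13338930e-04, -5.79514517e-05]), 'contact_force': array([ 0.02943593,  0.69765179, -0.35732038]), 'moment': array([ 0.01834145,  0.0187653 , -0.05948675]), 'finger_force': 0.0, 'opening': 1.0043609725062752}
```

View pics/top0.png

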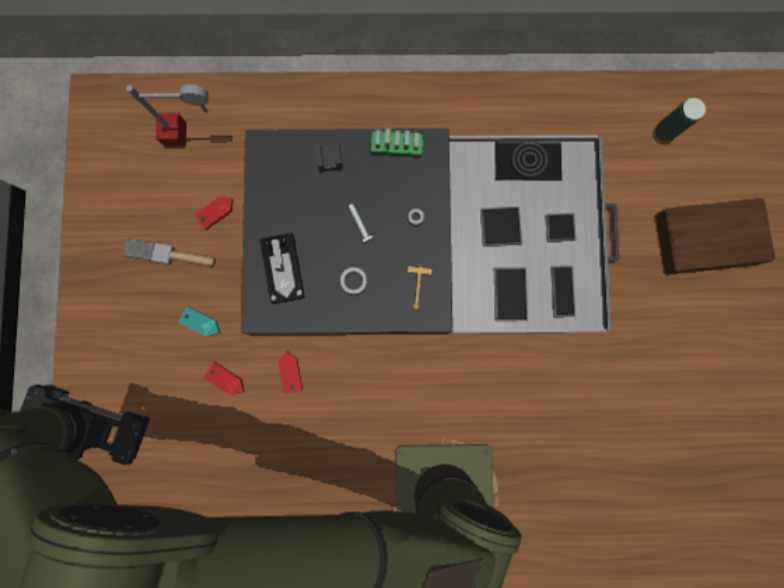

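View pics/side0.png

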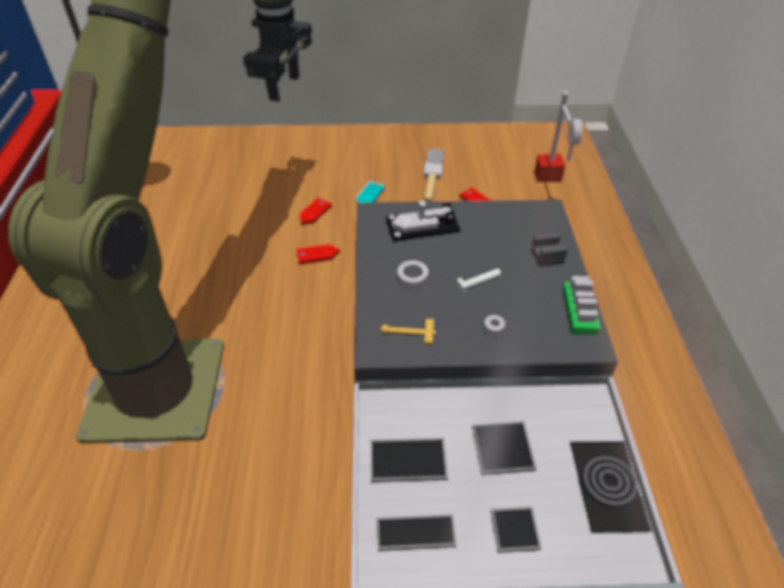

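Candidates in top0 (784-wide picture):
- **Gauge:** the grey pointed plate in the black fixture at (283,275). Not the red ones at (213,211), (224,378) and (290,372), nor the turquoise one at (199,321).
- **Pin:** bright rod at (361,222). Not the brass T at (419,285).
- **Rings:** large at (353,280), small at (416,216).
- **Trays:** large square (501,226), small square (560,227), wide (510,293), narrow (563,291). Not the black ringed pad at (529,158).

I'll check these in a close crop and measure.

```bash
cat > h.py <<'E'
import numpy as np, cv2
from plant import r, optics
def world(s):
    h,w=s["z_map"].shape; v,u=np.mgrid[:h,:w]; z=s["z_map"].astype(float); K=s["mtx"]
    c=np.stack([(u-K[0,2])/K[0,0]*z,(v-K[1,2])/K[1,1]*z,z],-1)
    return (c-s["t"])@s["R"]
def plane(s,Z):
    "world xy of each pixel's ray at height Z"
    h,w=s["z_map"].shape; v,u=np.mgrid[:h,:w]; K=s["mtx"]
    d=np.stack([(u-K[0,2])/K[0,0],(v-K[1,2])/K[1,1],np.ones((h,w))],-1)@s["R"]
    o=-s["R"].T@s["t"]; return (o+d*((Z-o[2])/d[...,2])[...,None])[...,:2]
E
python3 - <<'E'
from h import *
out=[]
for n in ["top","side"]:
    s=dict(np.load(f"pics/{n}0.npz")); W=world(s); g=s["img"].max(-1).astype(int); sat=g-s["img"].min(-1)
    # granite objects
    P=plane(s,0.09); 
    def roi(P,x0,x1,y0,y1): return (P[...,0]>x0)&(P[...,0]<x1)&(P[...,1]>y0)&(P[...,1]<y1)
    print(n,"granite z",np.median(W[...,2][roi(P,.5,.7,.05,.35)&(g<80)]))
    m=((g>110)&(sat<40)).astype(np.uint8)
    k,L,st,ce=cv2.connectedComponentsWithStats(m)
    for i in range(1,k):
        if 15<st[i,4]<1500:
            c=W[L==i]; c=c[c[:,2]<.3]
            if len(c)<10: continue
            md=np.median(c,0)
            if .35<md[0]<.75 and -.05<md[1]<.45 and md[2]>.06:
                q=P[L==i]; rr=cv2.minAreaRect(c[:,:2].astype(np.float32)*1000)
                print("obj",ce[i].round(),st[i,4],md.round(4),np.percentile(c[:,2],95).round(4),[np.round(a,1) for a in rr])
    P=plane(s,0.015)
    m=((g<75)).astype(np.uint8)
    k,L,st,ce=cv2.connectedComponentsWithStats(m)
    for i in range(1,k):
        if 200<st[i,4]<6000:
            q=P[L==i]; 
            rr=cv2.minAreaRect(q.astype(np.float32)*1000)
            if -.4<rr[0][1]/1000<0.02 and rr[0][0]>350: print("tray",ce[i].round(),st[i,4],[np.round(a,1) for a in rr], np.median(W[L==i][:,2]))
    b=(165,160,240,245) if n=="top" else (245,135,425,275)
    sc=4 if n=="top" else 4
    cv2.imwrite(f"pics/{n}c.png",cv2.resize(s["img"][b[1]:b[3],b[0]:b[2],::-1],None,fx=sc*(2 if n=="top" else 1),fy=sc*(2 if n=="top" else 1),interpolation=cv2.INTER_CUBIC))
E
```

```text
top granite z 0.070738823742479
obj [270.  98.] 37 [0.7468 0.1345 0.1144] 0.1175 [array([745.2, 136.1]), array([ 8.6, 28.9]), np.float64(87.7)]
obj [276.  96.] 40 [0.7481 0.1155 0.1244] 0.1279 [array([744.9, 115.5]), array([ 8.7, 29.7]), np.float64(89.6)]
obj [283.  98.] 35 [0.7459 0.0968 0.117 ] 0.1197 [array([751.1,  95.1]), array([ 9.2, 46.1]), np.float64(88.3)]
obj [290.  98.] 33 [0.7429 0.0767 0.1209] 0.1247 [array([744. ,  76.3]), array([ 9.2, 34.4]), np.float64(80.8)]
obj [297. 100.] 31 [0.7394 0.0562 0.1134] 0.1173 [array([738.9,  57.5]), array([ 8.5, 29.2]), np.float64(88.5)]
obj [257. 159.] 121 [0.5723 0.1743 0.0817] 0.0893 [array([575.3, 174.3]), array([84.2, 20.5]), np.float64(21.9)]
obj [297. 154.] 73 [0.584  0.0572 0.0908] 0.0934 [array([584.2,  56.7]), array([30.2, 31.5]), np.float64(88.0)]
obj [201. 193.] 413 [0.4677 0.3339 0.095 ] 0.1102 [array([475.5, 335.2]), array([117.2,  40.1]), np.float64(10.5)]
obj [252. 200.] 157 [0.4498 0.1884 0.0901] 0.0932 [array([450.3, 188.4]), array([52. , 52.5]), np.float64(89.8)]
tray [438. 166.] 212 [array([ 560.5, -381.5]), array([ 
[... 1474 characters left out ...]
[ 42.3, 179.2]), np.float64(88.4)] 0.04723992184227559
tray [304. 268.] 1317 [array([474.6,   3.9]), array([259. ,  43.1]), np.float64(0.0)] 0.04752532767427627
tray [368. 320.] 499 [array([ 594.7, -135. ]), array([74.9, 49.3]), np.float64(88.3)] 0.009686885023510576
tray [291. 327.] 1205 [array([ 428. , -153.2]), array([106.4,  58.9]), np.float64(0.1)] 0.009551854470750458
tray [434. 352.] 1455 [array([ 726.8, -206.1]), array([144.2,  82.7]), np.float64(89.8)] 0.008854755180366559
tray [368. 377.] 644 [array([ 576.8, -268.7]), array([51.5, 51.5]), np.float64(1.5)] 0.009590531627495985
tray [296. 379.] 868 [array([ 433.1, -268.5]), array([101.2,  35.3]), np.float64(0.9)] 0.009662557365670033
```

View pics/topc.png

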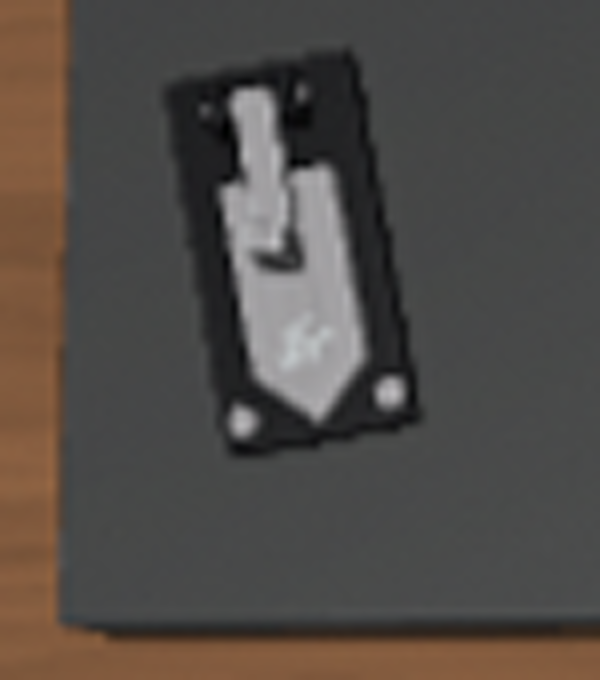

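View pics/sidec.png

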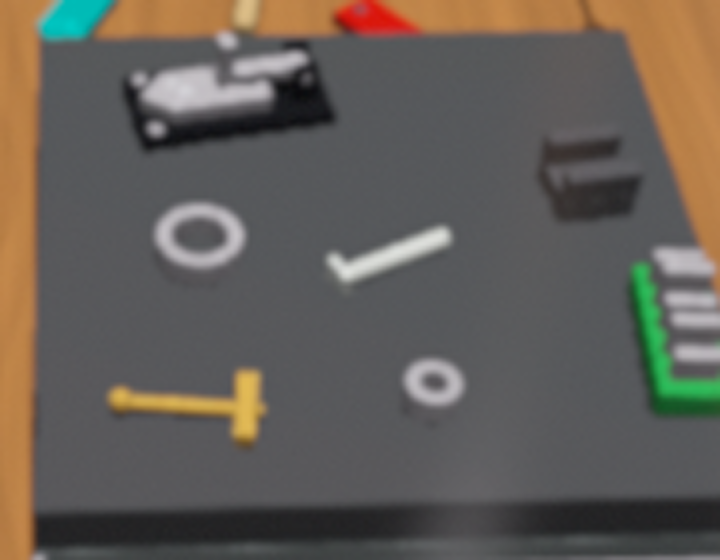

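The crops confirm the choice. The grey pointed gauge lies under the clamp bar in the black fixture: tip at crop (320,422), shoulders (258,378) and (367,352), square-end corners (220,188) and (330,165), tab end about (272,245). The rings, the bright pin with its head at the lower left, and the brass T are clearly different from each other in the side crop.

```bash
cat >> h.py <<'E'
def go(x,y,z,yaw=None):
    "tool-frame shift and turn from present pose to target, tool y at yaw (deg, mod 180)"
    from scipy.spatial.transform import Rotation as Ro
    s=r.get_state(); M=Ro.from_quat(s["eef_rot"]).as_matrix()
    d=M.T@(np.array([x,y,z])-s["tool_pos"]); cur=np.degrees(np.arctan2(M[1,1],M[0,1]))
    dy=0 if yaw is None else (yaw-cur+90)%180-90
    c,n=np.cos(np.radians(dy)),np.sin(np.radians(dy))
    T=np.c_[[c,n,0],[-n,c,0],[0,0,1]]@M
    T=np.array([[c,-n,0],[n,c,0],[0,0,1]])@M if yaw is not None else M
    y0=T[:,1]*[1,1,0]; y0/=np.linalg.norm(y0); D=np.c_[np.cross(y0,[0,0,-1]),y0,[0,0,-1]]
    print("t",s["clock"].round(1) if hasattr(s["clock"],'round') else s["clock"],"pos",s["tool_pos"].round(4),"yaw",round(cur,1),"shift",d.round(4),"turn",Ro.from_matrix(M.T@D).as_rotvec().round(4),"F",s["contact_force"].round(1),"op",round(s["opening"],3),"q",s["q"].round(2))
E
python3 - <<'E'
from h import *
s=dict(np.load("pics/top0.npz")); W=world(s)
def at(cx,cy,Z):
    P=plane(s,Z); return np.array([cv2.remap(P[...,i].astype(np.float32),np.float32([[165+(cx+.5)/8-.5]]),np.float32([[160+(cy+.5)/8-.5]]),1)[0,0] for i in (0,1)])
tip,sl,sr,cl,cr=[at(a,b,.094) for a,b in [(320,422),(258,378),(367,352),(220,188),(330,165)]]
print(tip,sl,sr,cl,cr, np.linalg.norm(sl-sr),np.linalg.norm(cl-sl),np.linalg.norm(cr-sr))
e=(cl+cr)/2; print("end",e,"len",np.linalg.norm(e-tip),"mid",(e+tip)/2,"ang",np.degrees(np.arctan2(*(e-tip)[::-1])), [np.degrees(np.arctan2(*(a)[::-1])) for a in (cl-sl,cr-sr,cl-cr)])
P=plane(s,.1)
a=np.degrees(0)
print("tab end at z .12:",at(272,245,.12),"z .131",at(272,240,.131))
# heights: drawer walls, V block
for nm,(x0,x1,y0,y1) in dict(drawer_front=(.4,.7,-.38,-.3),drawer_right=(.7,.8,-.3,-.05),drawer_left=(.32,.37,-.3,-.05),vblk=(.66,.75,.18,.28),fix=(.5,.58,.3,.4),brass=(.38,.5,.02,.09)).items():
    m=(W[...,0]>x0)&(W[...,0]<x1)&(W[...,1]>y0)&(W[...,1]<y1); c=W[m]; k=c[:,2].argsort()[-3:]; print(nm,c[k].round(3).tolist())
go(.46,.33,.2,100)
E
```

```text
[0.41508862 0.3234659 ] [0.43106157 0.3458034 ] [0.44011486 0.30697155] [0.4999435  0.36045393] [0.5080273  0.32100794] 0.039873242 0.07042271 0.069347836
end [0.5039854  0.34073094] len 0.09055782 mid [0.45953703 0.33209842] ang 10.99083 [np.float32(12.007336), np.float32(11.677665), np.float32(101.58148)]
tab end at z .12: [0.47498325 0.33608416] z .131 [0.47500724 0.33382908]
drawer_front [[0.456, -0.355, 0.035], [0.444, -0.358, 0.035], [0.539, -0.359, 0.035]]
drawer_right [[0.778, -0.195, 0.032], [0.779, -0.076, 0.032], [0.779, -0.142, 0.033]]
drawer_left [[0.349, -0.201, 0.03], [0.346, -0.138, 0.031], [0.346, -0.207, 0.032]]
vblk [[0.706, 0.262, 0.113], [0.733, 0.224, 0.113], [0.694, 0.258, 0.115]]
fix [[0.526, 0.36, 0.113], [0.525, 0.362, 0.113], [0.525, 0.331, 0.114]]
brass [[0.47, 0.053, 0.086], [0.397, 0.059, 0.086], [0.472, 0.035, 0.087]]
t 0.1 pos [0.197  0.5926 0.238 ] yaw 71.6 shift [-0.3324 -0.1662  0.0383] turn [-1.600e-03 -3.000e-04 -4.953e-01] F [ 0.   0.7 -0.4] op 1.004 q [-1.22  0.69 -0.19  1.57  0.16  0.9  -0.22]
```

Emit:
{"api": "servo_tool", "payload": {
  "translation": [
    [0,0,0],
    [0,0,0],
    [0,0,0],
    [-0.0315,-0.044,0],
    [-0.0315,-0.044,0],
    [-0.0315,-0.044,0],
    [-0.0315,-0.044,0],
    [-0.0315,-0.044,0],
    [-0.0315,-0.044,0],
    [-0.0315,-0.044,0]
  ],
  "turn": [
    [0,0,-0.174],
    [0,0,-0.174],
    [0,0,-0.174],
    [0,0,0],
    [0,0,0],
    [0,0,0],
    [0,0,0],
    [0,0,0],
    [0,0,0],
    [0,0,0]
  ],
  "grip": 0.45,
  "grip_force": 8
}}

```text
clock: 1.35
tool_pos: [0.4757, 0.3339, 0.2384]
eef_rot: [-0.101, 0.995, -0.0, -0.0]
contact_force: [0.9, 0.1, -0.6]
opening: 0.453
finger_force: 0.0
```

```bash
python3 -c "
from h import *
go(.4742,.335,.103,101.5)"
```

```text
t 1.35 pos [0.4757 0.3339 0.2384] yaw 101.5 shift [0.0012 0.0014 0.1354] turn [-0.0002 -0.0005  0.0007] F [ 0.9  0.1 -0.6] op 0.453 q [-0.46  0.65 -0.39  1.7   0.31  0.86  0.79]
```

Emit:
{"api": "servo_tool", "payload": {
  "translation": [
    [0.001,0.0015,0.04],
    [0,0,0.04],
    [0,0,0.035],
    [0,0,0.0205],
    [0,0,0]
  ],
  "turn": [
    [0,0,0],
    [0,0,0],
    [0,0,0],
    [0,0,0],
    [0,0,0]
  ]
}}

```text
clock: 1.98
tool_pos: [0.4723, 0.3357, 0.1015]
eef_rot: [-0.101, 0.995, -0.001, -0.002]
contact_force: [0.5, -0.5, 0.0]
opening: 0.454
finger_force: 0.0
```

Emit:
{"api": "servo_tool", "payload": {
  "translation": [
    [0,0,0],
    [0,0,0],
    [0,0,0],
    [0,0,0]
  ],
  "turn": [
    [0,0,0],
    [0,0,0],
    [0,0,0],
    [0,0,0]
  ],
  "grip": 0.0,
  "grip_force": 8
}}

```text
clock: 2.48
tool_pos: [0.4739, 0.3369, 0.1041]
eef_rot: [-0.1, 0.995, 0.0, 0.001]
contact_force: [-0.5, 0.2, 5.3]
opening: 0.156
finger_force: 8.0
```

Emit:
{"api": "servo_tool", "payload": {
  "translation": [
    [-0.005,0,-0.0105],
    [-0.007,0,-0.0093],
    [-0.0088,0,-0.0077],
    [-0.0101,0,-0.0058],
    [-0.0111,0,-0.0037],
    [-0.0116,0,-0.0014],
    [-0.0058,0,0],
    [-0.003,0,0],
    [-0.001,0,0],
    [0,0,0]
  ],
  "turn": [
    [0,0,0],
    [0,0,0],
    [0,0,0],
    [0,0,0],
    [0,0,0],
    [0,0,0],
    [0,0,0],
    [0,0,0],
    [0,0,0],
    [0,0,0]
  ]
}}

```text
clock: 3.72
tool_pos: [0.5364, 0.3488, 0.1424]
eef_rot: [-0.1, 0.995, -0.0, 0.001]
contact_force: [-1.4, -3.3, 6.1]
opening: 0.154
finger_force: 8.0
```

```bash
python3 -c "
from h import *
go(.5332,.347,.14)
s=optics.snapshot('side'); cv2.imwrite('pics/s1.png',cv2.resize(s['img'][60:230,200:400,::-1],None,fx=3.5,fy=3.5))"
```

```text
t 3.725 pos [0.5364 0.3488 0.1424] yaw 101.5 shift [ 0.0035 -0.0012  0.0024] turn [-0.0006  0.0014  0.    ] F [-1.4 -3.3  6.1] op 0.154 q [-0.46  0.84 -0.35  1.6   0.37  0.77  0.8 ]
```

View pics/s1.png

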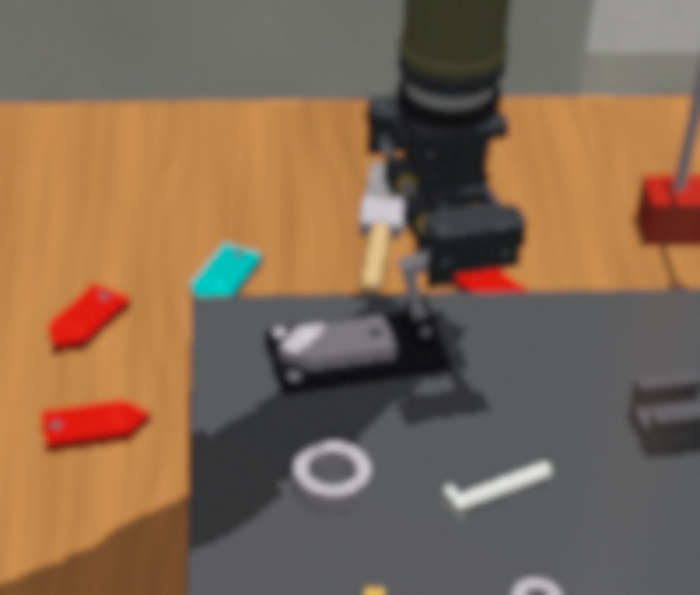

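The bar now stands upright at about crop (415,280) with the gripper on its tab, and the gauge lies free at (335,340). I'll nudge the bar against its stop, then release it.

Emit:
{"api": "servo_tool", "payload": {
  "translation": [
    [-0.004,0,0.001],
    [-0.004,0,0.001],
    [0,0,0]
  ],
  "turn": [
    [0,0,0],
    [0,0,0],
    [0,0,0]
  ]
}}

```text
clock: 4.15
tool_pos: [0.5412, 0.3497, 0.1396]
eef_rot: [-0.101, 0.995, -0.001, -0.002]
contact_force: [-7.0, -3.2, 6.7]
opening: 0.154
finger_force: 8.0
```

Emit:
{"api": "servo_tool", "payload": {
  "translation": [
    [0,0,0],
    [0,0,0],
    [0,0,0],
    [0,0,-0.04],
    [0,0,-0.05],
    [0,0,0]
  ],
  "turn": [
    [0,0,0],
    [0,0,0],
    [0,0,0],
    [0,0,0],
    [0,0,0],
    [0,0,0]
  ],
  "grip": 0.4
}}

```text
clock: 4.9
tool_pos: [0.5456, 0.3532, 0.234]
eef_rot: [-0.1, 0.995, 0.003, 0.004]
contact_force: [-0.0, -0.1, -0.3]
opening: 0.398
finger_force: 0.0
```

```bash
python3 -c "
from h import *
go(.4517,.3304,.15,101.5)
s=optics.snapshot('side'); W=world(s); m=(abs(W[...,0]-.525)<.04)&(abs(W[...,1]-.345)<.04)&(W[...,2]>.115)&(W[...,2]<.18); c=W[m]
for z in np.arange(.115,.18,.01):
    k=(abs(c[:,2]-z)<.005); print(z.round(3),k.sum(),c[k].mean(0).round(3),c[k].min(0).round(3),c[k].max(0).round(3))"
```

```text
t 4.9 pos [0.5456 0.3532 0.234 ] yaw 101.5 shift [ 0.0973 -0.004   0.0832] turn [0.0046 0.0084 0.    ] F [-0.  -0.1 -0.3] op 0.398 q [-0.44  0.74 -0.39  1.49  0.32  0.96  0.85]
0.115 6 [0.527 0.339 0.117] [0.521 0.336 0.116] [0.531 0.345 0.119]
0.125 12 [0.524 0.338 0.125] [0.518 0.334 0.12 ] [0.531 0.35  0.13 ]
0.135 12 [0.522 0.337 0.135] [0.516 0.334 0.131] [0.527 0.339 0.14 ]
0.145 12 [0.519 0.339 0.144] [0.514 0.335 0.14 ] [0.524 0.348 0.149]
0.155 46 [0.524 0.341 0.157] [0.51  0.333 0.15 ] [0.545 0.356 0.16 ]
0.165 31 [0.532 0.344 0.163] [0.515 0.338 0.16 ] [0.545 0.355 0.168]<string>:6: RuntimeWarning: Mean of empty slice.
  ret = um.true_divide(
Traceback (most recent call last):
ValueError: zero-size array to reduction operation minimum which has no identity
```

Emit:
{"api": "servo_tool", "payload": {
  "translation": [
    [0.049,-0.002,0],
    [0.048,-0.002,0],
    [0,0,0.05],
    [0,0,0.05],
    [0,0,0.03],
    [0,0,0]
  ],
  "turn": [
    [0.0046,0.0084,0],
    [0,0,0],
    [0,0,0],
    [0,0,0],
    [0,0,0],
    [0,0,0]
  ],
  "grip": 0.72
}}

```text
clock: 5.7
tool_pos: [0.4463, 0.3252, 0.0973]
eef_rot: [-0.101, 0.995, -0.005, -0.007]
contact_force: [0.5, 0.1, 0.3]
opening: 0.722
finger_force: 0.0
```

```bash
python3 -c "
from h import *
go(.4517,.3304,.087,101.5)"
```

```text
t 5.7 pos [0.4463 0.3252 0.0973] yaw 101.6 shift [-0.0065  0.0041  0.0101] turn [-0.0079 -0.0141  0.001 ] F [0.5 0.1 0.3] op 0.722 q [-0.54  0.82 -0.29  1.88  0.43  0.52  0.64]
```

Emit:
{"api": "servo_tool", "payload": {
  "translation": [
    [0,0,0],
    [0,0,0]
  ],
  "turn": [
    [-0.0046,-0.0084,0],
    [0,0,0]
  ]
}}

```text
clock: 5.95
tool_pos: [0.4487, 0.3273, 0.1013]
eef_rot: [-0.1, 0.995, 0.001, 0.001]
contact_force: [-0.2, -0.1, 0.6]
opening: 0.719
finger_force: 0.0
```

```bash
python3 -c "
from h import *
go(.4517,.3304,.087,101.5)"
```

```text
t 5.95 pos [0.4487 0.3273 0.1013] yaw 101.5 shift [-0.0036  0.0024  0.0143] turn [0.0012 0.002  0.0004] F [-0.2 -0.1  0.6] op 0.719 q [-0.54  0.81 -0.28  1.89  0.44  0.5   0.64]
```

Emit:
{"api": "servo_tool", "payload": {
  "translation": [
    [-0.0035,0.0025,0.0143],
    [0,0,0],
    [0,0,0],
    [0,0,0]
  ],
  "turn": [
    [0,0,0],
    [0,0,0],
    [0,0,0],
    [0,0,0]
  ]
}}

```text
clock: 6.45
tool_pos: [0.4511, 0.3301, 0.0859]
eef_rot: [-0.1, 0.995, 0.0, 0.0]
contact_force: [0.5, -0.2, -0.1]
opening: 0.719
finger_force: 0.0
```

Emit:
{"api": "servo_tool", "payload": {
  "translation": [
    [0,0,0],
    [0,0,0],
    [0,0,0],
    [0,0,0],
    [0,0,0]
  ],
  "turn": [
    [0,0,0],
    [0,0,0],
    [0,0,0],
    [0,0,0],
    [0,0,0]
  ],
  "grip": 0.2,
  "grip_force": 30
}}

```text
clock: 7.08
tool_pos: [0.4511, 0.3301, 0.0858]
eef_rot: [-0.1, 0.995, 0.0, 0.0]
contact_force: [-0.2, 0.8, 0.4]
opening: 0.45
finger_force: 30.0
```

Emit:
{"api": "servo_tool", "payload": {
  "translation": [
    [0,0,-0.045],
    [0,0,-0.045],
    [0,0,0],
    [0,0,0],
    [0.005,-0.054,0],
    [0.005,-0.054,0],
    [0.005,-0.054,0],
    [0.005,-0.054,0],
    [0.005,-0.054,0],
    [0.005,-0.054,0]
  ],
  "turn": [
    [0,0,0],
    [0,0,0],
    [0,0,0.1],
    [0,0,0.1],
    [0,0,0],
    [0,0,0],
    [0,0,0],
    [0,0,0],
    [0,0,0],
    [0,0,0]
  ]
}}

```text
clock: 8.32
tool_pos: [0.4208, 0.0042, 0.1755]
eef_rot: [-0.001, 1.0, -0.0, -0.0]
contact_force: [1.5, -0.6, -3.6]
opening: 0.45
finger_force: 30.0
```

Emit:
{"api": "servo_tool", "payload": {
  "translation": [
    [0,-0.054,0],
    [0,-0.054,0],
    [0,-0.05,0],
    [0,0,0.04],
    [0,0,0.04],
    [0,0,0.04],
    [0,0,0],
    [0,0,0],
    [0,0,0]
  ],
  "turn": [
    [0,0,0],
    [0,0,0],
    [0,0,0],
    [0,0,0],
    [0,0,0],
    [0,0,0],
    [0,0,0],
    [0,0,0],
    [0,0,0]
  ]
}}

```text
clock: 9.45
tool_pos: [0.4225, -0.1523, 0.0571]
eef_rot: [-0.0, 1.0, -0.0, 0.001]
contact_force: [-0.9, 0.6, -4.0]
opening: 0.447
finger_force: 30.0
```

```bash
python3 -c "
from h import *
go(.4195,-.152,.0162,90)"
```

```text
t 9.45 pos [ 0.4225 -0.1523  0.0571] yaw 90.0 shift [0.0032 0.0003 0.0409] turn [-0.0002  0.0027  0.0008] F [-0.9  0.6 -4. ] op 0.447 q [ 0.31  0.83 -0.1   2.22  0.68  0.12  1.13]
```

Emit:
{"api": "servo_tool", "payload": {
  "translation": [
    [-0.003,0,0.01],
    [0,0,0.01],
    [0,0,0],
    [0,0,0]
  ],
  "turn": [
    [0,0,0],
    [0,0,0],
    [0,0,0],
    [0,0,0]
  ]
}}

```text
clock: 9.95
tool_pos: [0.4244, -0.152, 0.0355]
eef_rot: [-0.001, 1.0, 0.0, -0.0]
contact_force: [-0.9, -0.1, -3.7]
opening: 0.449
finger_force: 30.0
```

```bash
python3 -c "
from h import *
go(.4195,-.152,.0162,90)"
```

```text
t 9.95 pos [ 0.4244 -0.152   0.0355] yaw 90.1 shift [ 0.0049 -0.      0.0193] turn [ 0.     -0.0006  0.0014] F [-0.9 -0.1 -3.7] op 0.449 q [ 0.27  0.88 -0.05  2.22  0.71  0.06  1.11]
```

Emit:
{"api": "servo_tool", "payload": {
  "translation": [
    [0,0,-0.045],
    [-0.012,0,-0.045],
    [0,0,0],
    [0,0,0],
    [0,0,0],
    [0,0,0],
    [0,0,0],
    [0,0,0],
    [0,0,0],
    [0,0,0]
  ],
  "turn": [
    [0,0,0],
    [0,0,0],
    [0,0,-0.1745],
    [0,0,-0.1745],
    [0,0,-0.1745],
    [0,0,-0.1745],
    [0,0,-0.1745],
    [0,0,-0.1745],
    [0,0,-0.1745],
    [0,0,-0.1745]
  ]
}}

```text
clock: 11.2
tool_pos: [0.436, -0.1525, 0.1257]
eef_rot: [-0.645, 0.764, -0.0, -0.001]
contact_force: [-1.0, 0.5, -4.0]
opening: 0.451
finger_force: 30.0
```

Emit:
{"api": "servo_tool", "payload": {
  "translation": [
    [0,0,0],
    [0,0,0],
    [0,0,0],
    [0,0,0],
    [0,0,0],
    [0,0,0],
    [0,0,0],
    [0,0,0],
    [0,0,0],
    [0,0,0]
  ],
  "turn": [
    [0,0,-0.1745],
    [0,0,-0.1745],
    [0,0,-0.1745],
    [0,0,-0.1745],
    [0,0,-0.1745],
    [0,0,-0.1745],
    [0,0,-0.1745],
    [0,0,-0.1745],
    [0,0,-0.1745],
    [0,0,-0.1745]
  ]
}}

```text
clock: 12.45
tool_pos: [0.3442, -0.0514, 0.0707]
eef_rot: [0.996, -0.074, 0.037, 0.038]
contact_force: [0.1, 0.9, -2.1]
opening: 0.448
finger_force: 30.0
```

```bash
python3 -c "
from h import *
go(.4415,-.152,.0162,90)"
```

```text
t 12.45 pos [ 0.3442 -0.0514  0.0707] yaw -98.7 shift [0.1062 0.0807 0.0692] turn [ 0.0771 -0.075  -0.1484] F [ 0.1  0.9 -2.1] op 0.448 q [ 0.62  1.23 -1.47  2.56  1.5   1.34  2.65]
```

Emit:
{"api": "servo_tool", "payload": {
  "translation": [
    [0.01,0.01,-0.01],
    [0.02,0.02,-0.02],
    [0.02,0.02,-0.02],
    [0,0,0],
    [0,0,0],
    [0,0,0]
  ],
  "turn": [
    [0,0,0.1745],
    [0,0,0.1745],
    [0,0,0.1745],
    [0,0,0.1745],
    [0,0,0],
    [0,0,0]
  ]
}}

```text
clock: 13.2
tool_pos: [0.3697, -0.1109, 0.1276]
eef_rot: [0.91, -0.411, 0.048, 0.023]
contact_force: [-0.2, -0.2, -3.4]
opening: 0.447
finger_force: 30.0
```

```bash
python3 -c "
from h import *
go(.45,-.152,.13,90)"
```

```text
t 13.2 pos [ 0.3697 -0.1109  0.1276] yaw -138.6 shift [ 0.0838 -0.033   0.0065] turn [ 0.0478 -0.0986 -0.8469] F [-0.2 -0.2 -3.4] op 0.447 q [ 0.85  1.05 -1.46  2.41  1.37  1.2   2.37]
```

Emit:
{"api": "servo_tool", "payload": {
  "translation": [
    [0.04,-0.015,0],
    [0.04,-0.015,0],
    [0,0,-0.02],
    [0,0,0],
    [0,0,0],
    [0,0,0],
    [0,0,0],
    [0,0,0],
    [0,0,0]
  ],
  "turn": [
    [0.05,-0.1,0],
    [0,0,0],
    [0,0,0.17],
    [0,0,0.17],
    [0,0,0.17],
    [0,0,0.17],
    [0,0,0.17],
    [0,0,0],
    [0,0,0]
  ]
}}

```text
clock: 14.32
tool_pos: [0.432, -0.1331, 0.1429]
eef_rot: [-0.656, 0.754, -0.016, 0.022]
contact_force: [-1.0, 0.0, -3.9]
opening: 0.448
finger_force: 30.0
```

```bash
python3 -c "
from h import *
go(.45,-.152,.13,90)"
```

```text
t 14.325 pos [ 0.432  -0.1331  0.1429] yaw 172.0 shift [ 0.0164 -0.0197  0.0137] turn [-0.0354  0.0478  1.4309] F [-1.   0.  -3.9] op 0.448 q [ 0.94  1.04 -1.4   2.18  1.25  1.12  1.87]
```

Emit:
{"api": "servo_tool", "payload": {
  "translation": [
    [0.016,-0.02,0],
    [0,0,0],
    [0,0,0],
    [0,0,0],
    [0,0,0],
    [0,0,0],
    [0,0,0],
    [0,0,0],
    [0,0,0],
    [0,0,0]
  ],
  "turn": [
    [-0.035,0.048,0.179],
    [0,0,0.179],
    [0,0,0.179],
    [0,0,0.179],
    [0,0,0.179],
    [0,0,0.179],
    [0,0,0.179],
    [0,0,0.178],
    [0,0,0],
    [0,0,0]
  ]
}}

```text
clock: 15.58
tool_pos: [0.4496, -0.1518, 0.1439]
eef_rot: [-0.0, 1.0, -0.017, 0.005]
contact_force: [0.2, 0.5, -3.8]
opening: 0.451
finger_force: 30.0
```

```bash
python3 -c "
from h import *
go(.4195,-.152,.0162,90)"
```

```text
t 15.575 pos [ 0.4496 -0.1518  0.1439] yaw 90.0 shift [0.0314 0.0042 0.1273] turn [-0.0339  0.01    0.0002] F [ 0.2  0.5 -3.8] op 0.451 q [ 0.86  0.93 -1.17  2.09  1.14  0.99  0.6 ]
```

Emit:
{"api": "servo_tool", "payload": {
  "translation": [
    [0,0,0],
    [0.015,0,0],
    [0.015,0,0.03],
    [0,0,0.035],
    [0,0,0.03],
    [0,0,0.01],
    [0,0,0],
    [0,0,0],
    [0,0,0]
  ],
  "turn": [
    [-0.034,0.01,0],
    [0,0,0],
    [0,0,0],
    [0,0,0],
    [0,0,0],
    [0,0,0],
    [0,0,0],
    [0,0,0],
    [0,0,0]
  ]
}}

```text
clock: 16.7
tool_pos: [0.4203, -0.152, 0.0399]
eef_rot: [0.002, 1.0, -0.0, 0.001]
contact_force: [0.2, -0.3, -3.4]
opening: 0.445
finger_force: 30.0
```

```bash
python3 -c "
from h import *
go(.4195,-.152,.0165,90)"
```

```text
t 16.7 pos [ 0.4203 -0.152   0.0399] yaw 89.8 shift [0.0009 0.     0.0234] turn [-0.0006  0.002  -0.0039] F [ 0.2 -0.3 -3.4] op 0.445 q [ 0.83  1.1  -1.04  2.2   1.44  0.89  0.37]
```

Emit:
{"api": "servo_tool", "payload": {
  "translation": [
    [0.001,0,0.012],
    [0,0,0.006],
    [0,0,0.0035],
    [0,0,0],
    [0,0,0],
    [0,0,0]
  ],
  "turn": [
    [0,0,0],
    [0,0,0],
    [0,0,0],
    [0,0,0],
    [0,0,0],
    [0,0,0]
  ]
}}

```text
clock: 17.45
tool_pos: [0.4189, -0.1519, 0.0177]
eef_rot: [0.002, 1.0, -0.0, 0.0]
contact_force: [-0.3, -0.4, -3.6]
opening: 0.45
finger_force: 30.0
```

```bash
python3 -c "
from h import *
go(.4195,-.152,.0165,90)
s=optics.snapshot('side'); cv2.imwrite('pics/s2.png',cv2.resize(s['img'][240:400,220:400,::-1],None,fx=3.5,fy=3.5))"
```

```text
t 17.45 pos [ 0.4189 -0.1519  0.0177] yaw 89.8 shift [-0.0006 -0.0001  0.0012] turn [-0.0002  0.0008 -0.004 ] F [-0.3 -0.4 -3.6] op 0.45 q [ 0.82  1.14 -1.02  2.21  1.5   0.89  0.33]
```

View pics/s2.png

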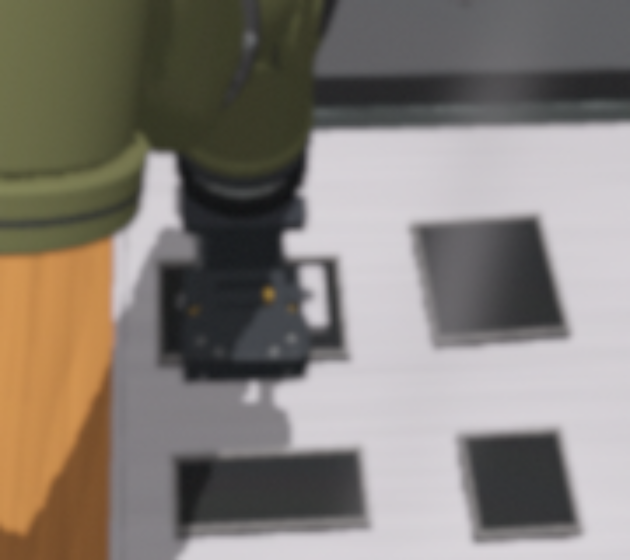

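The gauge's square end at crop (315,295) lies inside the right-hand rim of the wide tray, which ends at about (340,300). I'll lower it slightly, release and lift.

Emit:
{"api": "servo_tool", "payload": {
  "translation": [
    [0,0,0.001],
    [0,0,0],
    [0,0,0]
  ],
  "turn": [
    [0,0,0],
    [0,0,0],
    [0,0,0]
  ]
}}

```text
clock: 17.88
tool_pos: [0.4187, -0.1519, 0.0165]
eef_rot: [0.002, 1.0, -0.0, 0.0]
contact_force: [1.0, 0.4, -3.1]
opening: 0.448
finger_force: 30.0
```

Emit:
{"api": "servo_tool", "payload": {
  "translation": [
    [0,0,0],
    [0,0,0],
    [0,0,-0.03],
    [-0.02,0,-0.06],
    [-0.03,0.03,-0.05],
    [-0.0,0.05,0],
    [0,0.06,0],
    [0,0.06,0],
    [0,0.06,0],
    [0,0,0]
  ],
  "turn": [
    [0,0,0],
    [0,0,0],
    [0,0,0],
    [0,0,0],
    [0,0,0],
    [0,0,0],
    [0,0,0],
    [0,0,0],
    [0,0,0],
    [0,0,0]
  ],
  "grip": 0.62
}}

```text
clock: 19.12
tool_pos: [0.4679, 0.1131, 0.1548]
eef_rot: [-0.003, 1.0, 0.002, 0.001]
contact_force: [-0.3, -1.0, -0.1]
opening: 0.621
finger_force: 0.0
```

```bash
python3 -c "
from h import *
s=optics.snapshot('top'); cv2.imwrite('pics/t2.png',cv2.resize(s['img'][90:260,160:440,::-1],None,fx=2.8,fy=2.8)); np.savez('pics/t2.npz',**s)
go(.4503,.1884,.15,90)"
```

```text
t 19.175 pos [0.4678 0.1092 0.154 ] yaw 90.1 shift [0.0174 0.0792 0.004 ] turn [0.001  0.0012 0.0013] F [-0.2 -1.3 -0.2] op 0.617 q [ 0.31  0.9  -1.14  2.05  1.06  0.95  0.15]
```

View pics/t2.png

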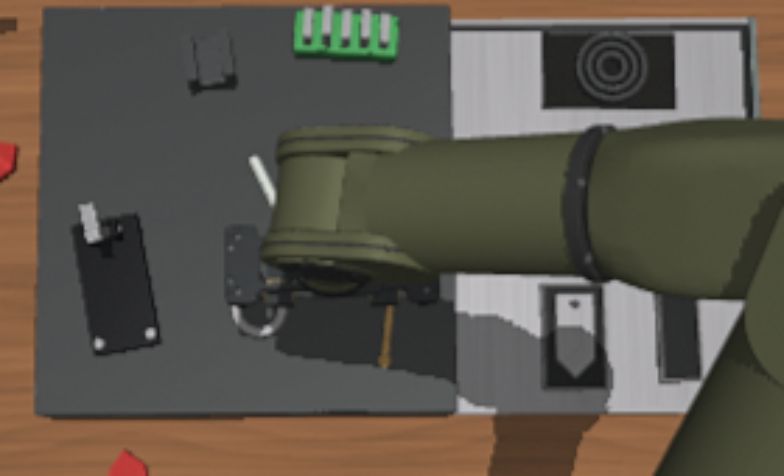

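The gauge is lying flat inside the wide tray at (575,330), point towards the robot, and the clamp bar is up at (90,220). Next is the large ring.

Emit:
{"api": "servo_tool", "payload": {
  "translation": [
    [0.009,0.04,0],
    [0.009,0.04,0],
    [0,0,0.03],
    [0,0,0.025],
    [0,0,0.01],
    [0,0,0],
    [0,0,0],
    [0,0,0]
  ],
  "turn": [
    [0,0,0],
    [0,0,0],
    [0,0,0],
    [0,0,0],
    [0,0,0],
    [0,0,0],
    [0,0,0],
    [0,0,0]
  ],
  "grip": 1.0
}}

```text
clock: 20.18
tool_pos: [0.4509, 0.1867, 0.0892]
eef_rot: [0.002, 1.0, 0.0, 0.001]
contact_force: [0.6, -0.8, -0.2]
opening: 1.001
finger_force: 0.0
```

```bash
python3 -c "
from h import *
go(.4503,.1884,.078,90)"
```

```text
t 20.175 pos [0.4509 0.1867 0.0892] yaw 89.7 shift [0.0007 0.0017 0.0112] turn [ 0.0005  0.0016 -0.0045] F [ 0.6 -0.8 -0.2] op 1.001 q [ 0.09  1.   -1.04  2.07  1.21  0.88 -0.12]
```

Emit:
{"api": "servo_tool", "payload": {
  "translation": [
    [0,0.0015,0.011],
    [0,0,0],
    [0,0,0]
  ],
  "turn": [
    [0,0,0],
    [0,0,0],
    [0,0,0]
  ]
}}

```text
clock: 20.55
tool_pos: [0.4503, 0.1882, 0.0773]
eef_rot: [0.002, 1.0, -0.0, -0.0]
contact_force: [-0.7, -0.3, -0.2]
opening: 1.002
finger_force: 0.0
```

Emit:
{"api": "servo_tool", "payload": {
  "translation": [
    [0,0,0],
    [0,0,0],
    [0,0,0],
    [0,0,0],
    [0,0,0],
    [0,0,0]
  ],
  "turn": [
    [0,0,0],
    [0,0,0],
    [0,0,0],
    [0,0,0],
    [0,0,0],
    [0,0,0]
  ],
  "grip": 0.3,
  "grip_force": 35
}}

```text
clock: 21.3
tool_pos: [0.4505, 0.1882, 0.0775]
eef_rot: [0.002, 1.0, 0.0, 0.0]
contact_force: [-0.6, 0.0, 0.7]
opening: 0.626
finger_force: 35.0
```

```bash
python3 -c "
from h import *
go(.577,-.135,.15,90)"
```

```text
t 21.3 pos [0.4505 0.1882 0.0775] yaw 89.8 shift [-0.1278 -0.3227 -0.0724] turn [ 0.      0.0005 -0.004 ] F [-0.6  0.   0.7] op 0.626 q [ 0.08  1.01 -1.02  2.07  1.24  0.87 -0.14]
```

Emit:
{"api": "servo_tool", "payload": {
  "translation": [
    [0,0,-0.03],
    [0,0,-0.04],
    [-0.0213,-0.054,0],
    [-0.0213,-0.054,0],
    [-0.0213,-0.054,0],
    [-0.0213,-0.054,0],
    [-0.0213,-0.054,0],
    [-0.0213,-0.054,0],
    [0,0,0],
    [0,0,0]
  ],
  "turn": [
    [0,0,0],
    [0,0,0],
    [0,0,0],
    [0,0,0],
    [0,0,0],
    [0,0,0],
    [0,0,0],
    [0,0,0],
    [0,0,0],
    [0,0,0]
  ]
}}

```text
clock: 22.55
tool_pos: [0.5761, -0.136, 0.1469]
eef_rot: [0.002, 1.0, 0.0, -0.001]
contact_force: [-0.7, 0.8, -2.7]
opening: 0.627
finger_force: 35.0
```

Emit:
{"api": "servo_tool", "payload": {
  "translation": [
    [0,0,0.04],
    [0,0,0.04],
    [0,0,0.02],
    [0,0,0.01],
    [0,0,0],
    [0,0,0],
    [0,0,0]
  ],
  "turn": [
    [0,0,0],
    [0,0,0],
    [0,0,0],
    [0,0,0],
    [0,0,0],
    [0,0,0],
    [0,0,0]
  ]
}}

```text
clock: 23.42
tool_pos: [0.5776, -0.1364, 0.0386]
eef_rot: [0.002, 1.0, -0.0, 0.001]
contact_force: [-0.2, 0.3, -2.6]
opening: 0.63
finger_force: 35.0
```

```bash
python3 -c "
from h import *
go(.577,-.135,.018,90)"
```

```text
t 23.425 pos [ 0.5776 -0.1364  0.0386] yaw 89.8 shift [0.0007 0.0014 0.0206] turn [-0.0003  0.0021 -0.0043] F [-0.2  0.3 -2.6] op 0.63 q [ 0.68  1.15 -1.01  1.77  1.2   0.98  0.71]
```

Emit:
{"api": "servo_tool", "payload": {
  "translation": [
    [0,0.001,0.01],
    [0,0,0.005],
    [0,0,0.003],
    [0,0,0],
    [0,0,0],
    [0,0,0]
  ],
  "turn": [
    [0,0,0],
    [0,0,0],
    [0,0,0],
    [0,0,0],
    [0,0,0],
    [0,0,0]
  ]
}}

```text
clock: 24.18
tool_pos: [0.5771, -0.1354, 0.0197]
eef_rot: [0.002, 1.0, -0.0, 0.0]
contact_force: [-0.7, -0.4, -3.1]
opening: 0.63
finger_force: 35.0
```

Emit:
{"api": "servo_tool", "payload": {
  "translation": [
    [0,0,0.001],
    [0,0,0.001],
    [0,0,0],
    [0,0,0]
  ],
  "turn": [
    [0,0,0],
    [0,0,0],
    [0,0,0],
    [0,0,0]
  ]
}}

```text
clock: 24.68
tool_pos: [0.577, -0.1355, 0.0176]
eef_rot: [0.002, 1.0, -0.0, 0.0]
contact_force: [-0.5, -0.0, -2.6]
opening: 0.629
finger_force: 35.0
```

Emit:
{"api": "servo_tool", "payload": {
  "translation": [
    [0,0,0.0005],
    [0,0,0.0005],
    [0,0,0],
    [0,0,0]
  ],
  "turn": [
    [0,0,0],
    [0,0,0],
    [0,0,0],
    [0,0,0]
  ]
}}

```text
clock: 25.18
tool_pos: [0.5771, -0.1355, 0.0175]
eef_rot: [0.002, 1.0, -0.0, 0.0]
contact_force: [-3.0, -0.7, 5.3]
opening: 0.625
finger_force: 35.0
```

```bash
python3 -c "
from h import *
s=optics.snapshot('side'); W=world(s)
m=(abs(W[...,0]-.577)<.035)&(abs(W[...,1]+.135)<.035)&(W[...,2]>.02)&(W[...,2]<.05); print(np.percentile(W[m][:,2],[5,25,50,75,95]) if m.any() else 0)
cv2.imwrite('pics/s3.png',cv2.resize(s['img'][290:350,325:415,::-1],None,fx=6,fy=6))
go(.577,-.135,.018,90)"
```

```text
[0.0231935  0.02746455 0.02936937 0.03033433 0.03150152]
t 25.225 pos [ 0.577  -0.1355  0.0175] yaw 89.8 shift [ 0.      0.0005 -0.0005] turn [-0.0007  0.0008 -0.004 ] F [-2.2 -1.3  5.7] op 0.628 q [ 0.67  1.18 -0.99  1.77  1.23  0.96  0.69]
```

View pics/s3.png

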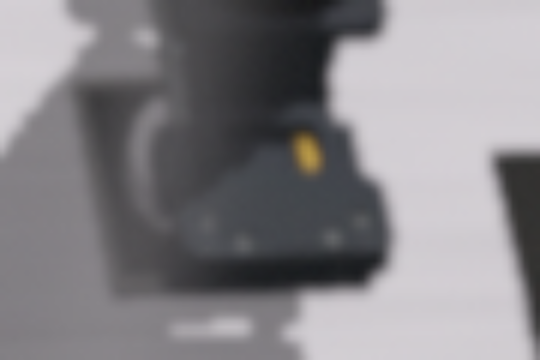

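The large ring's rim shows inside the tray at crop (150,160), and the touch came at the expected height. Release, then go to the small ring.

Emit:
{"api": "servo_tool", "payload": {
  "translation": [
    [0,0,0],
    [0,0,0],
    [0,0,0],
    [0,0,-0.04],
    [0,0,-0.05],
    [0,0,-0.04],
    [-0.0023,0.0505,0],
    [-0.0023,0.0505,0],
    [-0.0023,0.0505,0],
    [0,0.0405,0]
  ],
  "turn": [
    [0,0,0],
    [0,0,0],
    [0,0,0],
    [0,0,0],
    [0,0,0],
    [0,0,0],
    [0,0,0],
    [0,0,0],
    [0,0,0],
    [0,0,0]
  ],
  "grip": 0.8
}}

```text
clock: 26.48
tool_pos: [0.5846, 0.059, 0.1467]
eef_rot: [0.001, 1.0, 0.0, 0.0]
contact_force: [0.4, -0.9, -0.0]
opening: 0.804
finger_force: 0.0
```

Emit:
{"api": "servo_tool", "payload": {
  "translation": [
    [0,0,0.02],
    [0,0,0.02],
    [0,0,0.01],
    [0,0,0],
    [0,0,0],
    [0,0,0]
  ],
  "turn": [
    [0,0,0],
    [0,0,0],
    [0,0,0],
    [0,0,0],
    [0,0,0],
    [0,0,0]
  ]
}}

```text
clock: 27.22
tool_pos: [0.585, 0.0565, 0.0972]
eef_rot: [0.002, 1.0, 0.0, 0.001]
contact_force: [-0.3, 0.4, 1.2]
opening: 0.8
finger_force: 0.0
```

```bash
python3 -c "
from h import *
go(.584,.057,.078,90)"
```

```text
t 27.225 pos [0.585  0.0565 0.0972] yaw 89.7 shift [0.0011 0.0005 0.0192] turn [ 0.0002  0.0015 -0.0046] F [-0.3  0.4  1.2] op 0.8 q [ 0.36  1.06 -1.05  1.77  1.09  1.02  0.44]
```

Emit:
{"api": "servo_tool", "payload": {
  "translation": [
    [0.001,0.0005,0.01],
    [0,0,0.009],
    [0,0,0],
    [0,0,0],
    [0,0,0]
  ],
  "turn": [
    [0,0,0],
    [0,0,0],
    [0,0,0],
    [0,0,0],
    [0,0,0]
  ]
}}

```text
clock: 27.85
tool_pos: [0.5838, 0.0572, 0.0777]
eef_rot: [0.002, 1.0, 0.0, 0.0]
contact_force: [0.4, -0.7, -0.4]
opening: 0.803
finger_force: 0.0
```

Emit:
{"api": "servo_tool", "payload": {
  "translation": [
    [0,0,0],
    [0,0,0],
    [0,0,0],
    [0,0,0],
    [0,0,0],
    [0,0,0]
  ],
  "turn": [
    [0,0,0],
    [0,0,0],
    [0,0,0],
    [0,0,0],
    [0,0,0],
    [0,0,0]
  ],
  "grip": 0.1,
  "grip_force": 30
}}

```text
clock: 28.6
tool_pos: [0.5836, 0.0572, 0.0775]
eef_rot: [0.002, 1.0, 0.0, 0.0]
contact_force: [-0.3, 0.3, 0.5]
opening: 0.377
finger_force: 30.0
```

```bash
python3 -c "
from h import *
go(.575,-.267,.148,90)"
```

```text
t 28.6 pos [0.5836 0.0572 0.0775] yaw 89.8 shift [ 0.0073 -0.3242 -0.0705] turn [ 0.      0.0004 -0.004 ] F [-0.3  0.3  0.5] op 0.377 q [ 0.36  1.08 -1.03  1.78  1.12  1.    0.41]
```

Emit:
{"api": "servo_tool", "payload": {
  "translation": [
    [0,0,-0.03],
    [0,0,-0.04],
    [0.0012,-0.054,0],
    [0.0012,-0.054,0],
    [0.0012,-0.054,0],
    [0.0012,-0.054,0],
    [0.0012,-0.054,0],
    [0.0012,-0.054,0],
    [0,0,0],
    [0,0,0]
  ],
  "turn": [
    [0,0,0],
    [0,0,0],
    [0,0,0],
    [0,0,0],
    [0,0,0],
    [0,0,0],
    [0,0,0],
    [0,0,0],
    [0,0,0],
    [0,0,0]
  ]
}}

```text
clock: 29.85
tool_pos: [0.5747, -0.2662, 0.1473]
eef_rot: [0.002, 1.0, 0.001, -0.0]
contact_force: [1.1, 0.8, -2.0]
opening: 0.381
finger_force: 30.0
```

Emit:
{"api": "servo_tool", "payload": {
  "translation": [
    [0,0,0.04],
    [0,0,0.04],
    [0,0,0.02],
    [0,0,0.01],
    [0,0,0],
    [0,0,0],
    [0,0,0]
  ],
  "turn": [
    [0,0,0],
    [0,0,0],
    [0,0,0],
    [0,0,0],
    [0,0,0],
    [0,0,0],
    [0,0,0]
  ]
}}

```text
clock: 30.72
tool_pos: [0.5758, -0.2671, 0.0387]
eef_rot: [0.002, 1.0, -0.0, 0.001]
contact_force: [0.1, 0.3, -2.5]
opening: 0.379
finger_force: 30.0
```

```bash
python3 -c "
from h import *
go(.575,-.267,.018,90)"
```

```text
t 30.725 pos [ 0.5758 -0.2671  0.0387] yaw 89.8 shift [0.0009 0.0001 0.0207] turn [-0.0006  0.0021 -0.0043] F [ 0.1  0.3 -2.5] op 0.379 q [ 0.86  1.18 -1.03  1.63  1.16  1.04  1.01]
```

Emit:
{"api": "servo_tool", "payload": {
  "translation": [
    [0.001,0,0.01],
    [0,0,0.005],
    [0,0,0.003],
    [0,0,0],
    [0,0,0],
    [0,0,0]
  ],
  "turn": [
    [0,0,0],
    [0,0,0],
    [0,0,0],
    [0,0,0],
    [0,0,0],
    [0,0,0]
  ]
}}

```text
clock: 31.48
tool_pos: [0.5743, -0.2669, 0.0198]
eef_rot: [0.002, 1.0, -0.0, 0.0]
contact_force: [0.8, 0.4, -2.9]
opening: 0.378
finger_force: 30.0
```

Emit:
{"api": "servo_tool", "payload": {
  "translation": [
    [0,0,0.001],
    [0,0,0.001],
    [0,0,0.0005],
    [0,0,0],
    [0,0,0]
  ],
  "turn": [
    [0,0,0],
    [0,0,0],
    [0,0,0],
    [0,0,0],
    [0,0,0]
  ]
}}

```text
clock: 32.1
tool_pos: [0.5742, -0.267, 0.0175]
eef_rot: [0.002, 1.0, -0.0, 0.0]
contact_force: [-2.4, -0.4, 3.8]
opening: 0.376
finger_force: 30.0
```

Emit:
{"api": "servo_tool", "payload": {
  "translation": [
    [0,0,0],
    [0,0,0],
    [0,0,0],
    [0,0,-0.04],
    [0,0,-0.05],
    [0,0,-0.04],
    [0,0.05,0],
    [0,0.06,0],
    [0,0.06,0],
    [0,0.06,0]
  ],
  "turn": [
    [0,0,0],
    [0,0,0],
    [0,0,0],
    [0,0,0],
    [0,0,0],
    [0,0,0],
    [0,0,0],
    [0,0,0],
    [0,0,0],
    [0,0,0]
  ],
  "grip": 0.55
}}

```text
clock: 33.35
tool_pos: [0.575, -0.0352, 0.1471]
eef_rot: [0.002, 1.0, 0.0, 0.0]
contact_force: [1.4, 0.7, -0.4]
opening: 0.552
finger_force: 0.0
```

```bash
python3 - <<'E'
from h import *
s=dict(np.load("pics/top0.npz")); P=plane(s,.079); g=s["img"].max(-1).astype(int); sat=g-s["img"].min(-1)
k,L,st,ce=cv2.connectedComponentsWithStats(((g>100)&(sat<45)).astype(np.uint8))
q=P[L==L[159,257]]; print(len(q)); rr=cv2.minAreaRect((q*1000).astype(np.float32)); print(rr)
l=cv2.fitLine((q[q[:,0]>.553]*1000).astype(np.float32),cv2.DIST_L2,0,.01,.01).ravel(); a=np.arctan2(l[1],l[0]); print(l,np.degrees(a))
u=np.array([np.cos(a),np.sin(a)]); p=(q-l[2:]/1000)@u; print(p.min(),p.max(), l[2:]/1000+u*(p.min()+p.max())/2)
go(.57,.171,.15,112)
s=optics.snapshot('top'); np.savez('pics/t3.npz',**s); cv2.imwrite('pics/t3.png',cv2.resize(s['img'][90:260,160:440,::-1],None,fx=2.8,fy=2.8))
E
```

```text
124
((576.1524047851562, 174.4666290283203), (85.0477523803711, 20.750913619995117), 22.10114860534668)
[8.9651006e-01 4.4302341e-01 5.8351270e+02 1.8086311e+02] 26.296944
-0.05128092101282452 0.033088976931507925 [0.57535809 0.17683338]
t 33.35 pos [ 0.575  -0.0352  0.1471] yaw 89.7 shift [ 0.0059  0.2061 -0.0029] turn [-1.000e-04  9.000e-04 -3.884e-01] F [ 1.4  0.7 -0.4] op 0.552 q [ 0.55  0.98 -1.1   1.78  1.01  1.07  0.63]
```

View pics/t3.png

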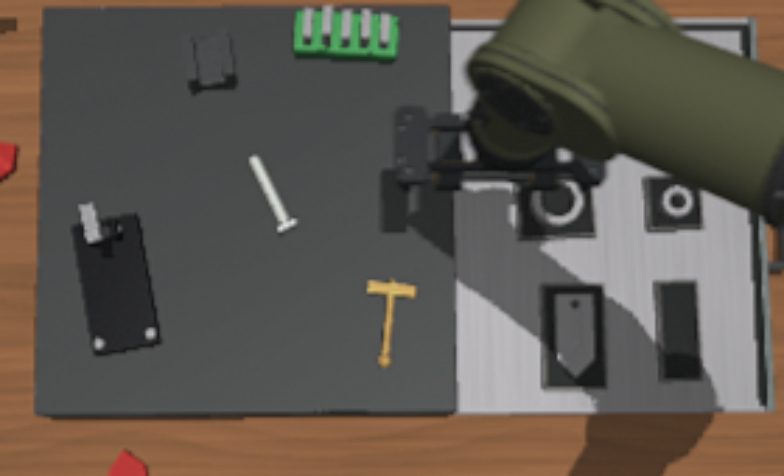

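Both rings and the gauge are in their trays: large ring (557,200), small ring (677,201), gauge (575,330). The pin runs from its head at (287,226) to (255,157). Next I'll take the pin.

Emit:
{"api": "servo_tool", "payload": {
  "translation": [
    [0.0013,0.0523,0],
    [0.0013,0.0523,0],
    [0.0013,0.0523,0],
    [0.0011,0.0523,0],
    [0,0,0],
    [0,0,0],
    [0,0,0.025],
    [0,0,0.02],
    [0,0,0],
    [0,0,0]
  ],
  "turn": [
    [0,0,0],
    [0,0,0],
    [0,0,0],
    [0,0,-0.15],
    [0,0,-0.15],
    [0,0,-0.15],
    [0,0,0],
    [0,0,0],
    [0,0,0],
    [0,0,0]
  ],
  "grip": 0.4
}}

```text
clock: 34.65
tool_pos: [0.5711, 0.1727, 0.1025]
eef_rot: [-0.221, 0.975, 0.0, 0.0]
contact_force: [0.1, 0.3, 0.7]
opening: 0.401
finger_force: 0.0
```

Emit:
{"api": "servo_tool", "payload": {
  "translation": [
    [0,0,0],
    [0,0,0]
  ],
  "turn": [
    [0,0,0],
    [0,0,0]
  ]
}}

```text
clock: 34.9
tool_pos: [0.5712, 0.1725, 0.1026]
eef_rot: [-0.221, 0.975, -0.0, 0.001]
contact_force: [0.5, -0.5, -0.0]
opening: 0.4
finger_force: 0.0
```

```bash
python3 -c "
from h import *
go(.570,.174,.0745,115.5)"
```

```text
t 34.9 pos [0.5712 0.1725 0.1026] yaw 115.5 shift [0.0005 0.0019 0.0281] turn [-0.0004  0.0013  0.0008] F [ 0.5 -0.5 -0. ] op 0.4 q [ 0.19  1.09 -1.12  1.74  1.12  1.1   0.69]
```

Emit:
{"api": "servo_tool", "payload": {
  "translation": [
    [0.0005,0.002,0.015],
    [0,0,0.01],
    [0,0,0.003],
    [0,0,0],
    [0,0,0],
    [0,0,0]
  ],
  "turn": [
    [0,0,0],
    [0,0,0],
    [0,0,0],
    [0,0,0],
    [0,0,0],
    [0,0,0]
  ]
}}

```text
clock: 35.65
tool_pos: [0.5698, 0.174, 0.0743]
eef_rot: [-0.221, 0.975, -0.0, 0.0]
contact_force: [-0.1, -0.2, -0.1]
opening: 0.401
finger_force: 0.0
```

Emit:
{"api": "servo_tool", "payload": {
  "translation": [
    [0,0,0],
    [0,0,0],
    [0,0,0],
    [0,0,0],
    [0,0,0]
  ],
  "turn": [
    [0,0,0],
    [0,0,0],
    [0,0,0],
    [0,0,0],
    [0,0,0]
  ],
  "grip": 0.0,
  "grip_force": 25
}}

```text
clock: 36.28
tool_pos: [0.5696, 0.1739, 0.074]
eef_rot: [-0.221, 0.975, -0.0, 0.0]
contact_force: [-0.0, -0.2, 1.3]
opening: 0.122
finger_force: 25.0
```

Emit:
{"api": "servo_tool", "payload": {
  "translation": [
    [0,0,-0.03],
    [0,0,-0.04],
    [0,0,0],
    [0,0,0],
    [0,0,0],
    [0.018,-0.055,0],
    [0.018,-0.055,0],
    [0.018,-0.055,0],
    [0.018,-0.055,0],
    [0.018,-0.055,0]
  ],
  "turn": [
    [0,0,0],
    [0,0,0],
    [0,0,0.149],
    [0,0,0.149],
    [0,0,0.148],
    [0,0,0],
    [0,0,0],
    [0,0,0],
    [0,0,0],
    [0,0,0]
  ]
}}

```text
clock: 37.52
tool_pos: [0.4788, -0.1029, 0.1439]
eef_rot: [-0.0, 1.0, -0.0, 0.0]
contact_force: [0.5, -0.3, -0.1]
opening: 0.126
finger_force: 25.0
```

Emit:
{"api": "servo_tool", "payload": {
  "translation": [
    [0.018,-0.055,0],
    [0.018,-0.055,0],
    [0.018,-0.055,0],
    [0,0,0.04],
    [0,0,0.04],
    [0,0,0.02],
    [0,0,0],
    [0,0,0],
    [0,0,0]
  ],
  "turn": [
    [0,0,0],
    [0,0,0],
    [0,0,0],
    [0,0,0],
    [0,0,0],
    [0,0,0],
    [0,0,0],
    [0,0,0],
    [0,0,0]
  ]
}}

```text
clock: 38.65
tool_pos: [0.4263, -0.2663, 0.0451]
eef_rot: [-0.0, 1.0, -0.0, 0.001]
contact_force: [-0.4, 0.1, -0.9]
opening: 0.124
finger_force: 25.0
```

```bash
python3 -c "
from h import *
go(.426,-.267,.0165,90)
s=optics.snapshot('side'); cv2.imwrite('pics/s4.png',cv2.resize(s['img'][280:420,220:400,::-1],None,fx=4,fy=4))"
```

```text
t 38.65 pos [ 0.4263 -0.2663  0.0451] yaw 90.0 shift [ 0.0004 -0.0007  0.0286] turn [-0.0009  0.0021  0.    ] F [-0.4  0.1 -0.9] op 0.124 q [ 1.02  1.08 -1.    2.04  1.31  0.88  0.79]
```

View pics/s4.png

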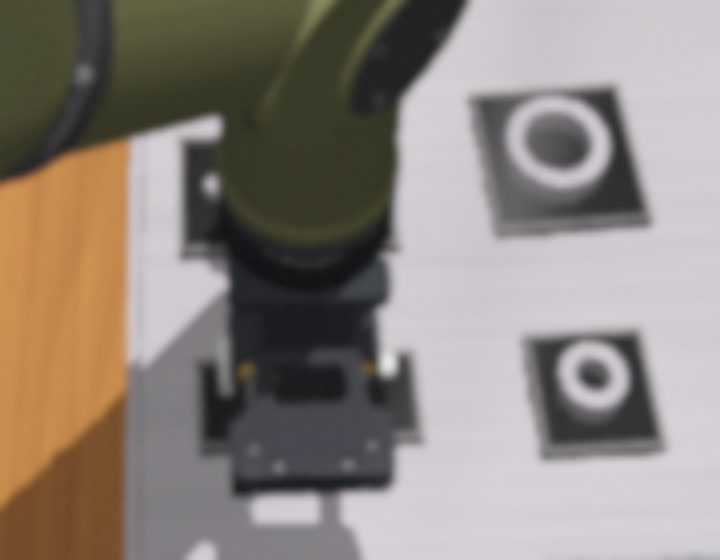

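The pin is held level, head at crop (225,365) and tail at (390,362), above the narrow tray. Both rings sit centred in their trays at (560,140) and (595,375). Lower and release the pin.

Emit:
{"api": "servo_tool", "payload": {
  "translation": [
    [0,-0.0005,0.015],
    [0,0,0.008],
    [0,0,0.004],
    [0,0,0.0013],
    [0,0,0],
    [0,0,0],
    [0,0,0]
  ],
  "turn": [
    [0,0,0],
    [0,0,0],
    [0,0,0],
    [0,0,0],
    [0,0,0],
    [0,0,0],
    [0,0,0]
  ]
}}

```text
clock: 39.58
tool_pos: [0.4257, -0.2667, 0.0159]
eef_rot: [0.0, 1.0, -0.0, 0.0]
contact_force: [0.1, 0.1, -0.4]
opening: 0.127
finger_force: 25.0
```

Emit:
{"api": "servo_tool", "payload": {
  "translation": [
    [0,0,0],
    [0,0,0],
    [0,0,0],
    [0,0,0]
  ],
  "turn": [
    [0,0,0],
    [0,0,0],
    [0,0,0],
    [0,0,0]
  ],
  "grip": 0.25
}}

```text
clock: 40.08
tool_pos: [0.4256, -0.2666, 0.0157]
eef_rot: [0.0, 1.0, -0.0, 0.0]
contact_force: [0.3, -0.2, 0.9]
opening: 0.253
finger_force: 0.0
```

Emit:
{"api": "servo_tool", "payload": {
  "translation": [
    [0,0,-0.02],
    [0,0,-0.05],
    [0,0,-0.06],
    [0,0.05,0],
    [0,0.06,0],
    [0,0.06,0],
    [0,0.06,0],
    [0,0.06,0],
    [0,0,0],
    [0,0,0]
  ],
  "turn": [
    [0,0,0],
    [0,0,0],
    [0,0,0],
    [0,0,0],
    [0,0,0],
    [0,0,0],
    [0,0,0],
    [0,0,0],
    [0,0,0],
    [0,0,0]
  ]
}}

```text
clock: 41.32
tool_pos: [0.4253, 0.0228, 0.1455]
eef_rot: [-0.0, 1.0, -0.001, -0.0]
contact_force: [0.5, -0.4, 0.3]
opening: 0.253
finger_force: 0.0
```

```bash
python3 -c "
from h import *
go(.426,-.267,.0165,90)
s=optics.snapshot('side'); cv2.imwrite('pics/s5.png',cv2.resize(s['img'][130:420,220:440,::-1],None,fx=2.05,fy=2.05,interpolation=2)); W=world(s)
for n,x,y in [('pin',.432,-.267),('gauge',.428,-.152)]:
    m=(abs(W[...,0]-x)<.05)&(abs(W[...,1]-y)<.03)&(s['img'].min(-1)>110); c=W[m]; rr=cv2.minAreaRect((c[:,:2]*1000).astype(np.float32)) if len(c) else 0; print(n,len(c),np.percentile(c[:,2],[5,50,95]).round(4),rr)
"
```

```text
t 41.325 pos [0.4253 0.0228 0.1455] yaw 90.0 shift [-0.0007 -0.2896  0.1294] turn [-0.0015 -0.0003  0.0004] F [ 0.5 -0.4  0.3] op 0.253 q [ 0.48  0.85 -1.1   2.21  1.11  0.84  0.19]
pin 883 [0.004  0.013  0.0228] ((432.1947021484375, -266.99273681640625), (99.52277374267578, 59.81768035888672), 0.11758095026016235)
gauge 722 [0.0097 0.0212 0.0237] ((431.8314208984375, -152.19012451171875), (59.52573776245117, 91.60020446777344), 89.98178100585938)
```

View pics/s5.png

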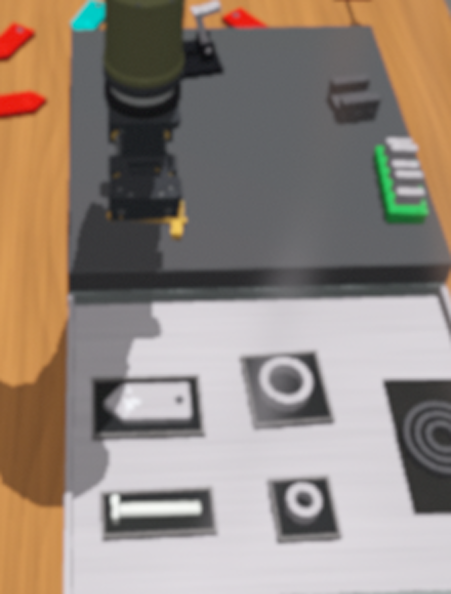

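All four parts lie inside their rims: gauge (148,403), large ring (286,380), pin (155,507), small ring (303,500). The clamp bar is still up at (205,25) and the gripper is clear.

```bash
python3 -c "
from h import *
print(r.finish_job())"
```

```text
the job is handed in; nothing more can be done
None
```

The job is handed in (the call returned no verdict): the large and small rings, the ejector pin and the angle gauge each lie flat inside their trays' rims, and the clamp bar was swung up before the gauge came out and left up, at about 41 s of the 138 s allowed.

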